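# Fit the spin chuck to its spindle

### The job

Slide the blue spacer sleeve over the upright steel hub of the spin unit until it lies flat on the flange. Then take the spin chuck from its stand, put its shaft into the hub, turn it until the key slips into the keyway, and push it fully home against the spring ejector. Finish while still gripping the chuck and holding it down, since the spring lifts it if it is let go; leave the dish, loupe, case and vial where they stand.

Things in the scene. Friction and masses are not known exactly. Their poses are not given: they have to be found in the camera images.
- spin_unit: fixed grey box 104 x 104 x 22 mm carrying a round aluminium flange (62 mm across) and, on its middle, an upright steel tube, the hub (32 to 34 mm in diameter); origin at the centre of the underside, z up. A red mark on the box top lies at its +x, which is within 0.4 rad of the world's +x.
- hub_mouth (a point): on the hub's axis at its top rim, 77 mm above the work surface; turns with the unit. Bore 18 mm in diameter with one keyway 8 mm wide along all its length, 13.5 mm out from the axis. A stiff brake (0.6 N m) holds the hub; its keyway points anywhere within 0.3 rad either way of the unit's +x (different each time, not reported: see it or feel for it).
- flange_top (a point): on the hub's axis at the flange's upper face, 25 mm above the work surface; the sleeve seats on this face. Inside the bore is a brass sprung ejector pin, its top 28 mm below the hub's rim at rest: the shaft's nose meets it 6 mm before home, and it pushes up with 3 N there and 8 N at home.
- sleeve_center (a point): centre of the loose blue spacer sleeve, a ring 50 mm outside and 36 mm inside diameter, 22 mm high (centre half-way up), 60 g, standing flat on the work surface with its bore upright
- chuck_grip (a point): centre (half-way up) of the spin chuck's aluminium disc, 52 mm across and 12 mm thick, with two flats 44 mm apart at its own +y and -y (28 mm long): grip it there. z up, about 120 g. A red dot on top, 23.5 mm out, marks its own +x, the key side. Home: the disc's underside on the hub's rim, this point 6 mm above hub_mouth.
- chuck_nose (a point): lower end of the chuck's steel shaft (15 mm in diameter, 34 mm long below the disc, end tapered), 40 mm below chuck_grip. A brass key 5 mm wide at the chuck's +x reaches 12 mm from the axis on the upper 22 mm; the lowest 12 mm are round and enter the bore at any angle. The key then rests on the rim (chuck_grip 28 mm above hub_mouth) until within 0.1 rad of the keyway.
- stand: fixed storage stand: black plate 76 x 76 x 10 mm with a grey tube 35 mm in diameter, top 50 mm above the work surface; origin at the centre of the underside. The chuck starts with its shaft loose in the tube (bore 27 mm, no keyway) and its disc on the tube's top, disc centre 56 mm above the work surface, its yaw within 0.6 rad of the world's; lift over 35 mm to clear.
- service_post: fixed square post 80 mm wide, over 1.7 m tall, on a 128 mm foot plate, at the left of the work: keep the arm clear of it; origin at the centre of its foot
- petri_dish: bystander, leave alone: petri dish, clear, 61 mm across and 14 mm high; origin at the centre of its underside
- loupe: bystander, leave alone: short black loupe standing on end, 37 mm across and 41 mm high; origin at the centre of its underside
- objective_case: bystander, leave alone: white cylindrical case, 41 mm across and 53 mm high; origin at the centre of its underside
- vial: bystander, leave alone: small white vial with a cream cap, 25 mm across and 54 mm high; origin at the centre of its underside
Mind the look-alikes: they are no part of the job. Leave any orange or pink look-alike of the part that bears chuck_grip alone.

How it is judged:
On the way, in this order (a step that is already met when the one before it is completed fails the run):
1. the sleeve lies flat on the flange round the hub (horizontal distance between sleeve_center and flange_top below 0.005 m and z of sleeve_center in the frame of flange_top below 0.0135 m and angle between sleeve_center's own z axis and vertical below 0.08 rad), for 0.2 s.
2. the chuck's shaft has entered the hub's bore (all of step 1 and z of chuck_nose in the frame of hub_mouth below -0.006 m and horizontal distance between chuck_nose and hub_mouth below 0.004 m), for 0.1 s.
At the end, for the whole second after the job is handed in: The sleeve is flat on the flange round the hub (centre within 5 mm of the axis, at most 2.5 mm high); the chuck is home in the hub (within 2 mm of full depth, 3 mm of the axis, upright within 4 degrees), still touched by the fingers with over 2 N and pressed on the spin unit with over 3 N (all of step 1 and z of chuck_grip in the frame of hub_mouth below 0.008 m and horizontal distance between chuck_grip and hub_mouth below 0.003 m and angle between chuck_grip's own z axis and vertical below 0.07 rad and contact force between the fingers and chuck above 2 N and contact force between chuck and spin_unit above 3 N); the arm keeps its last pose, push and grip.
It fails at once if the petri dish is moved more than 25 mm or tipped (distance of petri_dish from where it was at the start of the episode above 0.025 m or angle between petri_dish's own z axis and vertical above 0.5 rad).
It fails at once if the loupe is moved more than 25 mm or tipped (distance of loupe from where it was at the start of the episode above 0.025 m or angle between loupe's own z axis and vertical above 0.5 rad).
It fails at once if the white case is moved more than 25 mm or tipped (distance of objective_case from where it was at the start of the episode above 0.025 m or angle between objective_case's own z axis and vertical above 0.5 rad).
It fails at once if the vial is moved more than 25 mm or tipped (distance of vial from where it was at the start of the episode above 0.025 m or angle between vial's own z axis and vertical above 0.5 rad).
It also fails if it takes over 67 s, if anything falls off the work surface, if the arm or the gripper's body presses on something with over 40 N, if the wrist force passes 120 N, or if a joint passes its speed limit or range.

### The arm

A 6-joint arm with a two-finger parallel gripper is mounted at the origin on a cart in front of the work surface, level with it; the furniture and walls round the work are solid. World frame = base frame: x ahead of the robot, y to its left, z up, the work surface at z = 0. Lengths are in m, angles in rad, forces in N, time in s.
With the tool pointing down it reaches from about 0.35 to 0.775 m from the base axis. Payload 7.3 kg.
Tool frame: the origin (TCP) lies at the very end of the fingers, on their centre line; the grasp point (between the pads) lies 19 mm behind it; z points along the fingers, y is the line along which they close (so a half turn about z gives the same grasp; the last joint's range is limited). The gripper opens to 92 mm and grips with 3 to 60 N. Pads are 19 mm wide; open, the fingers measure 130 mm over their backs; the gripper's body (75 mm by 190 mm) begins 47 mm behind the grasp point.
Start: joints at [-1.281, 0.342, 1.524, -0, 1.275, -0.146], TCP at [0.222, -0.476, 0.227] pointing down, gripper open.
Joint ranges: [-2.53, 2.53], [-0.77, 2.02], [0.04, 2.7], [-1, 4.14], [0.28, 2.66], [-3.11, 3.11]. Speed limits (rad/s): [2.57, 2.57, 3.14, 3.14, 3.14, 3.14].

### API

Orientations are given as [roll, pitch, yaw] about the fixed x, y, z axes, in that order (R = Rz(yaw) Ry(pitch) Rx(roll)).
In Python, from rig import sensors, eyes, r gives the robot as it stands.
- The arm moves only by the shell command python3 -m handwheel 'ROWS'. ROWS is JSON, a list of rows, each an object of numbers: "jaw": the gripper's target within -1 to 1 (shut at 1, half-way at 0, fully open at -1); "dx", "dy", "dz": the shift along the tool's x, y, z normalised to -1 to 1, where 1 is 30 cm; "wx", "wy", "wz": the turn, a rotation vector about the tool's x, y, z normalised to -1 to 1, where 1 is pi/4 rad. In form: [{"jaw": .., "dx": .., "dy": .., "dz": .., "wx": .., "wy": .., "wz": ..}, ...]. A call has 1 to 10 rows; each row is the pose to reach, as a shift and turn from the pose commanded when the call began, along the tool's axes at that moment; what a row does not reach only later rows make up. A row lasts 1/12 s, in which the tool goes at most 41.7 mm and 7.16 degrees, less where a joint would pass 70% of its speed; a pose out of reach is approached as far as the arm can. A call with a number of a shift or a turn outside -1 to 1 is refused whole. A call with a gripper value outside its range is refused whole. The fingers move at their own pace and stop on an object; the grip force is fixed at half the most. Time passes only in rows, so rows that repeat a pose let the fingers close. It gives the time, the measured TCP pose, the force, the opening and the grip force at its end, in the units of the state.
- sensors.sense(): the state, without advancing time (a new reading comes with each control period).
- eyes.snapshot(name): name is "scene" or "side" or "wrist"; returns a dict with "pixels" (480x640x3 uint8, red, green, blue), "fov_y" (degrees; the focal length in pixels is half the picture's height over the tangent of half this angle, whatever the lens; pixels are square), "cx", "cy" (the principal point, pixels), "cam_to_world" (4x4, takes a point from camera to world coordinates). Camera axes: x right, y up, looking along -z (the intrinsics and any distortion apply to the point x, -y, -z); pixel columns grow to the right and rows downward; lengths in m; the calibration is good to about 2 mm. A picture is of the moment at which its call begins. There is no depth.
- r.job_done(): hands the job in; it is judged then, once.
The state is a dict: "time_s": time; "joint_pos": joint angles; "joint_velocities": joint speeds; "tau": joint torques, N m; "tool_pos": TCP position; "orientation": TCP orientation; "wrist_force": force on the tool from outside, world axes, zero at the start; "ft_torque": the same for the moment, N m; "width": opening from 0.0 (shut) to 1.0 (fully open); "finger_force": force on a finger pad.
Only numpy, scipy, OpenCV 4.12 (cv2) and the standard library are available. Lean on these libraries where they do the work, as an engineer would, in place of code of your own. Each camera call takes 0.05 s, during which the arm holds its last target. There are 200 camera calls.

## Working session

There is one attempt and no reset: what is moved stays moved. The work goes in short steps, Python scripts to look and compute and a shell command to move; the robot and the scene stay as the last step left them, time stands still between calls to the robot, and variables do not carry over. Pictures are saved under pics/ and viewed, at most 10 in all, crops included, and the job is handed in when it is done.

```bash
ls; mkdir -p pics
cat > h.py <<'E'
import numpy as np,cv2
from rig import sensors,eyes,r
def snap(n,f):
    s=eyes.snapshot(n); cv2.imwrite('pics/'+f+'.png',s['pixels'][:,:,::-1]); np.save('pics/'+f+'.npy',s,allow_pickle=True); return s
def load(f): return np.load('pics/'+f+'.npy',allow_pickle=True).item()
E
python3 - <<'E'
from h import *
for n in ['scene','side','wrist']:
    s=snap(n,n+'0'); print(n,{k:v for k,v in s.items() if k!='pixels'})
print(sensors.sense())
E
```

```text
pics
scene {'fov_y': 53.210099953017455, 'cx': 319.3623080123879, 'cy': 241.89025077516592, 'cam_to_world': array([[-0.45304973,  0.36959114, -0.81126341, -0.31548016],
       [-0.89127503, -0.16801981,  0.4211866 ,  0.59626145],
       [ 0.01935851,  0.91387731,  0.40552869,  0.49495879],
       [ 0.        ,  0.        ,  0.        ,  1.        ]])}
side {'fov_y': 52.1564345603492, 'cx': 321.30288329276385, 'cy': 243.8004730067789, 'cam_to_world': array([[ 0.88826203, -0.30290464,  0.34531051,  0.96208395],
       [ 0.45893649,  0.55385351, -0.69471115, -0.69395501],
       [ 0.01917979,  0.77556113,  0.63098103,  0.83779065],
       [ 0.        ,  0.        ,  0.        ,  1.        ]])}
wrist {'fov_y': 62.96750565339559, 'cx': 323.2577444968256, 'cy': 243.99413481156907, 'cam_to_world': array([[ 0.42181739,  0.87427574,  0.24023324,  0.28566953],
       [-0.90667998,  0.40709895,  0.11046201, -0.4464516 ],
       [-0.00122444, -0.26440947,  0.96440973,  0.38608087],
       [ 0.        ,  0.        ,  0.        ,  1.        ]])}
{'time_s': 0.15, 'joint_pos': array([-1.28098032e+00,  3.42600808e-01,  1.52478008e+00, -2.95677713e-06,
        1.27541633e+00, -1.46000159e-01]), 'joint_velocities': array([ 0.0012382 , -0.00307477, -0.00223082,  0.00012041, -0.00152091,
       -0.00050823]), 'tau': array([ 1.30280303e-03, -4.31471658e+01, -2.44354248e+01,  7.17748096e-02,
        5.37833408e-02, -8.44166379e-05]), 'tool_pos': array([ 0.22156083, -0.47562393,  0.22619094]), 'orientation': array([-3.14040049e+00, -1.72444790e-04,  4.35816924e-01]), 'wrist_force': array([ 0.07202053,  0.96451135, -0.60082879]), 'ft_torque': array([ 0.02275028, -0.03722098,  0.02644287]), 'finger_force': 0.0, 'width': 1.0011850720386697}
```

View pics/scene0.png

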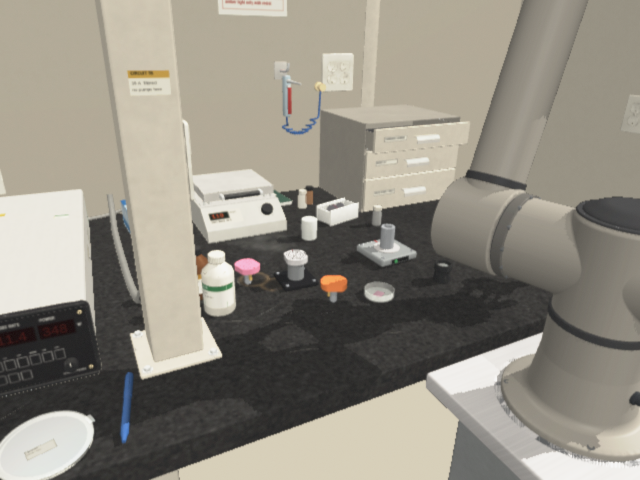

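View pics/side0.png

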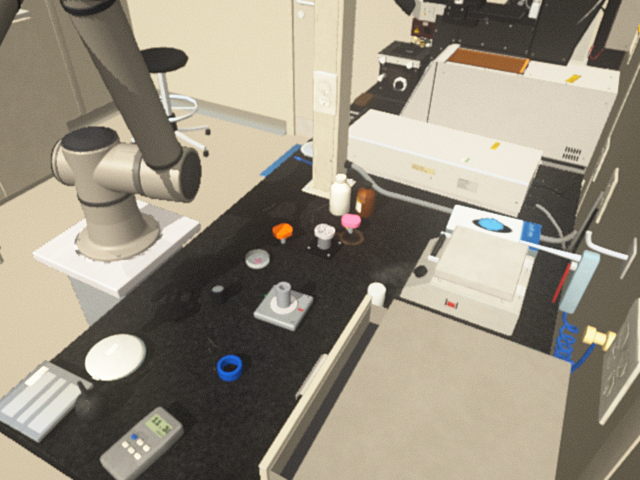

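The side view shows the sleeve at (230,368), the hub at (284,288), the chuck on its stand at (324,231), the dish at (258,259), the loupe at (218,290) and the case at (376,292). In the scene view the hub top is at (387,228), the chuck disc at (296,258) and the vial at (377,215).

```bash
cat >> h.py <<'E'
def ray(s,u,v):
    f=240/np.tan(np.radians(s['fov_y']/2)); M=s['cam_to_world']
    d=M[:3,:3]@np.array([(u-s['cx'])/f,-(v-s['cy'])/f,-1]); return M[:3,3],d/np.linalg.norm(d)
def onz(s,u,v,z):
    o,d=ray(s,u,v); return o+d*(z-o[2])/d[2]
def tri(*obs):
    A=np.zeros((3,3));b=np.zeros(3)
    for s,u,v in obs:
        o,d=ray(s,u,v);P=np.eye(3)-np.outer(d,d);A+=P;b+=P@o
    p=np.linalg.solve(A,b); return p,[np.linalg.norm(np.cross(p-ray(*x)[0],ray(*x)[1])) for x in obs]
def proj(s,p):
    f=240/np.tan(np.radians(s['fov_y']/2)); M=s['cam_to_world']; c=M[:3,:3].T@(np.asarray(p)-M[:3,3])
    return np.array([s['cx']-f*c[0]/c[2],s['cy']+f*c[1]/c[2]])
def blue(s):
    h=cv2.cvtColor(s['pixels'],cv2.COLOR_RGB2HSV); m=cv2.inRange(h,(105,150,60),(130,255,255))
    n,l,st,c=cv2.connectedComponentsWithStats(m); return [(st[i].tolist(),c[i].round(1).tolist()) for i in range(1,n) if st[i,4]>150]
E
python3 - <<'E'
from h import *
a,b,w=load('scene0'),load('side0'),load('wrist0')
print('hub top',tri((a,387,227),(b,284,285)))
print('chuck',tri((a,296,257),(b,324,231)))
print('blue side',blue(b)); print('blue wrist',blue(w))
print('sleeve',onz(b,230,368,.011))
for n,u,v,z in [('dish',258,259,.007),('loupe',218,290,.04),('case',376,288,.053),('orange',283,230,.05),('pink',351,221,.05),('bottle',340,190,.06)]: print(n,onz(b,u,v,z).round(3))
print('vial',onz(a,377,224,0).round(3),'post',onz(a,175,345,0).round(3))
o=np.hstack([cv2.resize(x['pixels'][y0:y1,x0:x1],(400,400),interpolation=cv2.INTER_CUBIC) for x,x0,x1,y0,y1 in [(b,234,334,220,320),(a,340,440,190,290)]])
cv2.imwrite('pics/crop0.png',o[:,:,::-1])
E
```

```text
hub top (array([ 0.53773223, -0.02368779,  0.07446141]), [np.float64(0.0008271988960296576), np.float64(0.0008271988960295726)])
chuck (array([0.51538484, 0.21934945, 0.0545449 ]), [np.float64(0.00034713157404799705), np.float64(0.00034713157404799293)])
blue side [([522, 223, 19, 21, 210], [531.6, 233.3]), ([554, 313, 41, 59, 532], [568.9, 345.2]), ([217, 355, 26, 27, 492], [229.5, 367.5])]
blue wrist []
sleeve [ 0.53029506 -0.22733729  0.011     ]
dish [0.393 0.087 0.007]
loupe [ 0.394 -0.079  0.04 ]
case [0.716 0.088 0.053]
orange [0.416 0.176 0.05 ]
pink [0.557 0.299 0.05 ]
bottle [0.47  0.409 0.06 ]
vial [ 0.718 -0.121  0.   ] post [0.391 0.501 0.   ]
```

View pics/wrist0.png

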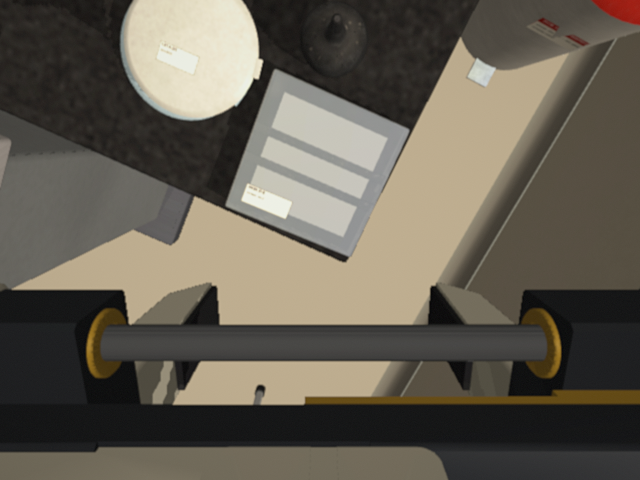

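The wrist camera sees only the table edge, with no sleeve in view. I move over the sleeve for a closer look.

```bash
cat >> h.py <<'E'
from scipy.spatial.transform import Rotation as Ro
def go(x,y,z,yaw,s=None):
    "row numbers for a target pose, tool down, relative to the present measured pose"
    s=s or sensors.sense(); R=Ro.from_euler('xyz',s['orientation'])
    d=R.inv().apply(np.array([x,y,z])-s['tool_pos'])/.3
    w=(R.inv()*Ro.from_euler('xyz',[np.pi,0,yaw])).as_rotvec()/(np.pi/4)
    print('d',d.round(4),'w',w.round(4),'rows',np.linalg.norm(d)*.3/.0417,np.linalg.norm(w)*45/7.16)
E
python3 -m handwheel '[{"jaw":-1,"dx":1,"dy":-0.36,"dz":0.05,"wz":0.555},{"jaw":-1,"dx":1,"dy":-0.36,"dz":0.05,"wz":0.555},{"jaw":-1,"dx":1,"dy":-0.36,"dz":0.05,"wz":0.555},{"jaw":-1,"dx":1,"dy":-0.36,"dz":0.05,"wz":0.555},{"jaw":-1,"dx":1,"dy":-0.36,"dz":0.05,"wz":0.555},{"jaw":-1,"dx":1,"dy":-0.36,"dz":0.05,"wz":0.555},{"jaw":-1,"dx":1,"dy":-0.36,"dz":0.05,"wz":0.555},{"jaw":-1,"dx":1,"dy":-0.36,"dz":0.05,"wz":0.555},{"jaw":-1,"dx":1,"dy":-0.36,"dz":0.05,"wz":0.555},{"jaw":-1,"dx":1,"dy":-0.36,"dz":0.05,"wz":0.555}]'
python3 - <<'E'
from h import *
w=snap('wrist','w1'); print(blue(w)); print(sensors.sense()['joint_pos'])
b=load('side0');
E
```

```text
[]
[-1.28101451e+00  3.42433491e-01  1.52464151e+00  2.12768848e-05
  1.27536867e+00 -1.46007655e-01]invalid input
```

View pics/w1.png

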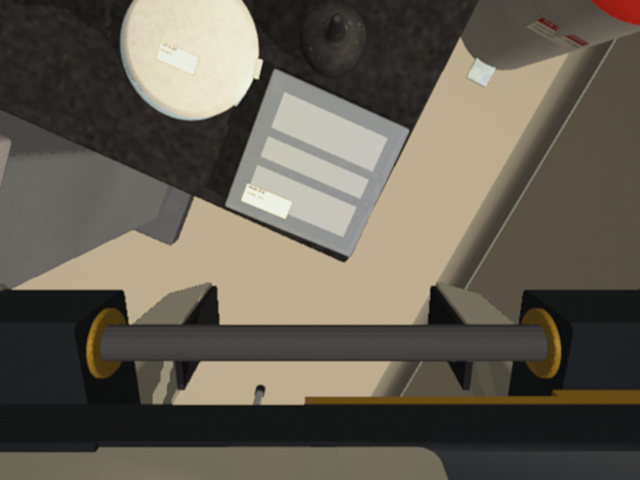

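The move was refused because every row needs all the keys, so the picture is unchanged. I resend it with all keys.

```bash
python3 -m handwheel '[{"jaw":-1,"dx":1,"dy":-0.36,"dz":0.05,"wx":0,"wy":0,"wz":0.555},{"jaw":-1,"dx":1,"dy":-0.36,"dz":0.05,"wx":0,"wy":0,"wz":0.555},{"jaw":-1,"dx":1,"dy":-0.36,"dz":0.05,"wx":0,"wy":0,"wz":0.555},{"jaw":-1,"dx":1,"dy":-0.36,"dz":0.05,"wx":0,"wy":0,"wz":0.555},{"jaw":-1,"dx":1,"dy":-0.36,"dz":0.05,"wx":0,"wy":0,"wz":0.555},{"jaw":-1,"dx":1,"dy":-0.36,"dz":0.05,"wx":0,"wy":0,"wz":0.555},{"jaw":-1,"dx":1,"dy":-0.36,"dz":0.05,"wx":0,"wy":0,"wz":0.555},{"jaw":-1,"dx":1,"dy":-0.36,"dz":0.05,"wx":0,"wy":0,"wz":0.555},{"jaw":-1,"dx":1,"dy":-0.36,"dz":0.05,"wx":0,"wy":0,"wz":0.555},{"jaw":-1,"dx":1,"dy":-0.36,"dz":0.05,"wx":0,"wy":0,"wz":0.555}]'
python3 - <<'E'
from h import *
w=snap('wrist','w2'); print(blue(w)); print(sensors.sense()['joint_pos'],sensors.sense()['tool_pos'])
h=cv2.cvtColor(w['pixels'],cv2.COLOR_RGB2HSV); m=cv2.inRange(h,(105,120,40),(130,255,255))
cs,_=cv2.findContours(m,cv2.RETR_EXTERNAL,cv2.CHAIN_APPROX_NONE); c=max(cs,key=cv2.contourArea)
print(cv2.fitEllipse(c),cv2.contourArea(c))
E
```

```text
time_s: 1.03
tool_pos: [0.4489, -0.2497, 0.2113]
orientation: [-3.141, 0.001, 0.004]
wrist_force: [-0.2, 0.1, -0.2]
width: 0.998
finger_force: 0.0
[([263, 97, 59, 61, 372], [288.8, 128.4]), ([270, 104, 45, 47, 418], [289.8, 126.1])]
[-6.59524228e-01  3.34589104e-01  1.57930599e+00 -5.38382511e-04
  1.22833003e+00  9.09457386e-01] [ 0.44806662 -0.25093523  0.21145807]
((291.8691711425781, 127.36412811279297), (58.15107345581055, 60.857566833496094), 163.9807891845703) 2778.5
```

Run:
```python
from h import *
w=load('w2');b=load('side0')
print(tri((b,229.5,367.7),(w,291.9,127.4)))
t=np.linspace(0,6.283,60)
def sil(s,p):
    P=[proj(s,[p[0]+.025*np.cos(a),p[1]+.025*np.sin(a),z]) for a in t for z in (0,.022)]
    return np.array(cv2.fitEllipse(cv2.convexHull(np.float32(P)))[0])
p=np.array([.53,-.227])
for i in range(6):
    e=np.array([291.87,127.36])-sil(w,p); q=onz(w,320,240,.011); p=p+(onz(w,320+e[0],240+e[1],.011)-q)[:2]
print(p,e)
go(p[0],p[1],.09,0); go(p[0],p[1],.004,0)
```

```text
(array([ 0.52646892, -0.2228201 ,  0.00483108]), [np.float64(0.0011588916092488306), np.float64(0.0011588916092487543)])
[ 0.5264356  -0.22322615] [-0.00020874 -0.00142731]
d [ 0.2617 -0.0918  0.4046] w [0.     0.001  0.0025] rows 3.5294639274105264 0.017236957179332782
d [ 0.262  -0.0919  0.6913] w [0.     0.001  0.0025] rows 5.359502559785968 0.017236957179332782
```

```bash
python3 -m handwheel '[{"jaw":-1,"dx":0.262,"dy":-0.092,"dz":0.3,"wx":0,"wy":0,"wz":0},{"jaw":-1,"dx":0.262,"dy":-0.092,"dz":0.4,"wx":0,"wy":0,"wz":0},{"jaw":-1,"dx":0.262,"dy":-0.092,"dz":0.4,"wx":0,"wy":0,"wz":0},{"jaw":-1,"dx":0.262,"dy":-0.092,"dz":0.5,"wx":0,"wy":0,"wz":0},{"jaw":-1,"dx":0.262,"dy":-0.092,"dz":0.6,"wx":0,"wy":0,"wz":0},{"jaw":-1,"dx":0.262,"dy":-0.092,"dz":0.67,"wx":0,"wy":0,"wz":0},{"jaw":-1,"dx":0.262,"dy":-0.092,"dz":0.69,"wx":0,"wy":0,"wz":0},{"jaw":0,"dx":0.262,"dy":-0.092,"dz":0.69,"wx":0,"wy":0,"wz":0},{"jaw":1,"dx":0.262,"dy":-0.092,"dz":0.69,"wx":0,"wy":0,"wz":0},{"jaw":1,"dx":0.262,"dy":-0.092,"dz":0.69,"wx":0,"wy":0,"wz":0}]' && python3 -m handwheel '[{"jaw":1,"dx":0,"dy":0,"dz":0,"wx":0,"wy":0,"wz":0},{"jaw":1,"dx":0,"dy":0,"dz":0,"wx":0,"wy":0,"wz":0},{"jaw":1,"dx":0,"dy":0,"dz":0,"wx":0,"wy":0,"wz":0},{"jaw":1,"dx":0,"dy":0,"dz":0,"wx":0,"wy":0,"wz":0}]'
```

```text
time_s: 1.92
tool_pos: [0.5276, -0.2253, 0.0068]
orientation: [3.14, -0.003, -0.001]
wrist_force: [0.1, 0.2, 0.4]
width: 0.834
finger_force: 0.0
time_s: 2.25
tool_pos: [0.527, -0.224, 0.0055]
orientation: [3.141, -0.001, 0.0]
wrist_force: [-0.8, -1.4, 6.2]
width: 0.543
finger_force: 30.1
```

```bash
python3 -m handwheel '[{"jaw":1,"dx":0,"dy":0,"dz":-0.14,"wx":0,"wy":0,"wz":0},{"jaw":1,"dx":0,"dy":0,"dz":-0.28,"wx":0,"wy":0,"wz":0},{"jaw":1,"dx":-0.22,"dy":-0.65,"dz":-0.65,"wx":0,"wy":0,"wz":0},{"jaw":1,"dx":-0.22,"dy":-0.65,"dz":-0.65,"wx":0,"wy":0,"wz":0},{"jaw":1,"dx":-0.22,"dy":-0.65,"dz":-0.65,"wx":0,"wy":0,"wz":0},{"jaw":1,"dx":-0.22,"dy":-0.65,"dz":-0.65,"wx":0,"wy":0,"wz":0},{"jaw":1,"dx":-0.22,"dy":-0.65,"dz":-0.65,"wx":0,"wy":0,"wz":0},{"jaw":1,"dx":-0.22,"dy":-0.65,"dz":-0.65,"wx":0,"wy":0,"wz":0},{"jaw":1,"dx":-0.22,"dy":-0.65,"dz":-0.65,"wx":0,"wy":0,"wz":0},{"jaw":1,"dx":-0.22,"dy":-0.65,"dz":-0.65,"wx":0,"wy":0,"wz":0}]'
python3 - <<'E'
from h import *
w=snap('wrist','w3'); print(proj(w,[.538,-.024,.077]))
E
```

```text
time_s: 3.08
tool_pos: [0.4608, -0.028, 0.2007]
orientation: [3.141, -0.002, 0.003]
wrist_force: [0.3, -0.7, -1.2]
width: 0.542
finger_force: 30.0
[316.65356354 127.19809338]
```

View pics/w3.png

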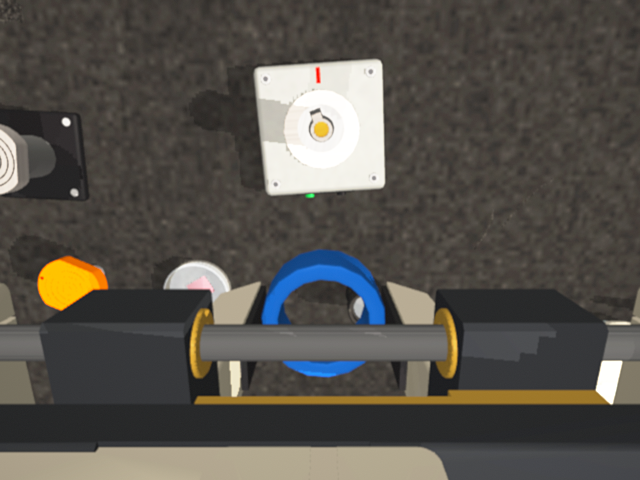

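The wrist view shows the spin unit at (320,129) with its bore and brass pin. The keyway points up in the picture, near (316,113), and the red mark is at (318,75). The sleeve is held at (324,312) and the dish is at (198,288). I enlarge the hub.

Run:
```python
from h import *
w=load('w3'); c=w['pixels'][79:179,270:370]; c=cv2.resize(c,(600,600),interpolation=cv2.INTER_CUBIC)
cv2.imwrite('pics/hub3.png',cv2.createCLAHE(3).apply(cv2.cvtColor(c,cv2.COLOR_RGB2GRAY)))
```

```text
(no output)
```

View pics/hub3.png

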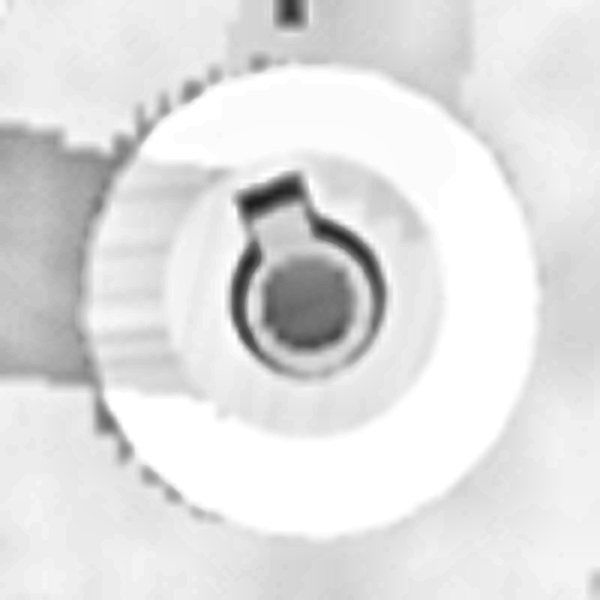

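The bore centre is at about (309,302) in the crop, which is (321.1,128.9) in the picture. The keyway's outer edge runs from (237,198) to (300,172), so the keyway points about 0.34–0.37 rad towards +y.

Run:
```python
from h import *
w=load('w3'); s=sensors.sense(); print(s['tool_pos'],s['orientation'],s['time_s'])
o=lambda u,v:(270+(u+.5)/6-.5,79+(v+.5)/6-.5)
c=onz(w,*o(309,302),.077); print('bore',c,'outer',onz(w,*o(304,296),.077),'flange',onz(w,*o(311,302),.025))
k=onz(w,*o(268.5,185),.077)-c; print('key yaw',np.arctan2(k[1],k[0]),np.linalg.norm(k))
m=onz(w,318,75,.022)-c; print('mark yaw',np.arctan2(m[1],m[0]))
b=load('side0');a=load('scene0'); print(tri((w,*o(309,302)),(b,284,285),(a,387,227)))
# sleeve in hand
h=cv2.cvtColor(w['pixels'],cv2.COLOR_RGB2HSV); mk=cv2.inRange(h,(105,120,40),(130,255,255))
ys,xs=np.where(mk[:,240:400]>0); xs+=240; print('ring rows',ys.min(),ys.max(),'cols',xs.min(),xs.max())
t=np.linspace(0,6.28,100); zt=s['tool_pos'][2]+.0165
for dx in (-.002,0,.002):
    P=np.array([proj(w,[s['tool_pos'][0]+dx+.025*np.cos(a),s['tool_pos'][1]+.025*np.sin(a),z]) for a in t for z in (zt,zt-.022)]); print(dx,P.min(0),P.max(0))
```

```text
[ 0.46076805 -0.02877803  0.1998889 ] [ 3.14091472e+00 -9.36527843e-04  1.12314631e-03] 3.1333
bore [ 0.53686198 -0.02707588  0.077     ] outer [ 0.53752718 -0.02649663  0.077     ] flange [ 0.53791261 -0.02710966  0.025     ]
key yaw 0.34710225083436214 0.013647618370195623
mark yaw 0.06466371467107809
(array([ 0.53779047, -0.02517384,  0.07467812]), [np.float64(0.002086522667849302), np.float64(0.0018369100086797956), np.float64(0.0008646459410485534)])
ring rows 249 377 cols 261 385
-0.002 [261.6211406  248.65575062] [385.48813213 377.26005615]
0 [261.42681505 244.2846068 ] [385.70640856 373.08355732]
0.002 [261.23119019 239.88678983] [385.92614364 368.88031052]
```

```bash
python3 -m handwheel '[{"jaw":1,"dx":0.26,"dy":-0.006,"dz":0.15,"wx":0,"wy":0,"wz":0},{"jaw":1,"dx":0.26,"dy":-0.006,"dz":0.3,"wx":0,"wy":0,"wz":0},{"jaw":1,"dx":0.26,"dy":-0.006,"dz":0.35,"wx":0,"wy":0,"wz":0},{"jaw":1,"dx":0.26,"dy":-0.006,"dz":0.35,"wx":0,"wy":0,"wz":0},{"jaw":1,"dx":0.26,"dy":-0.006,"dz":0.35,"wx":0,"wy":0,"wz":0},{"jaw":1,"dx":0.26,"dy":-0.006,"dz":0.35,"wx":0,"wy":0,"wz":0}]'
python3 - <<'E'
from h import *
a=snap('scene','s4');b=snap('side','d4'); s=sensors.sense(); print(s['tool_pos'],s['orientation'],s['wrist_force'])
f=lambda i,p:(lambda u:cv2.resize(i['pixels'][u[1]-40:u[1]+40,u[0]-40:u[0]+40],(400,400),interpolation=cv2.INTER_CUBIC))(p)
print(proj(a,[.537,-.027,.08]),proj(b,[.537,-.027,.08]))
o=np.hstack([f(a,proj(a,[.537,-.027,.08]).astype(int)),f(b,proj(b,[.537,-.027,.08]).astype(int))]); cv2.imwrite('pics/c4.png',o[:,:,::-1])
E
```

```text
time_s: 3.63
tool_pos: [0.538, -0.0277, 0.0944]
orientation: [-3.141, 0.002, -0.001]
wrist_force: [0.9, 0.3, -1.1]
width: 0.54
finger_force: 30.0
[ 0.53900762 -0.02765294  0.09649176] [ 3.14095882e+00 -2.27152706e-03 -7.09960280e-04] [-0.37984623  0.57755034  0.11126347]
[388.202498   224.57097566] [282.53811265 284.15471691]
```

View pics/c4.png

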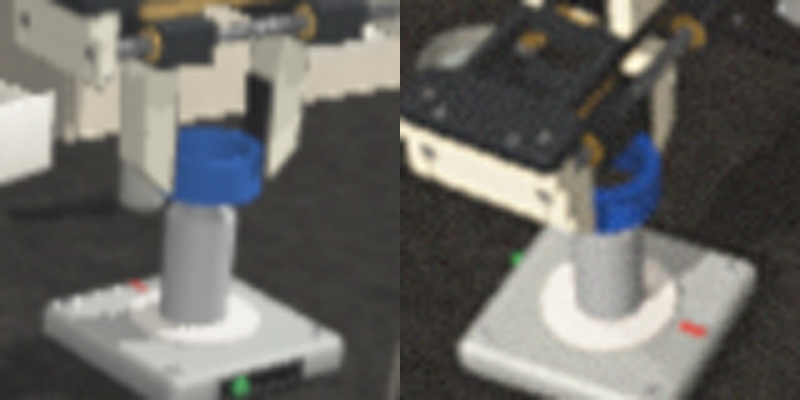

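The scene crop (left) shows the sleeve at x 177–262, partly behind a finger, above the hub at 166–238. The side crop (right) shows the sleeve's right edge at 662 above the hub at 577–642. Both suggest an offset of about 2 mm, so I measure the edges properly.

Run:
```python
from h import *
a,b=load('s4'),load('d4'); np.set_printoptions(linewidth=200)
for n,s,x0,y0 in (('scene',a,348,184),('side',b,242,244)):
    g=s['pixels'].astype(int)
    if n=='scene': print([ (y,g[y,x0+25:x0+56].mean(1).astype(int).tolist()) for y in (y0+46,y0+50,y0+54)])
    else: print([ (y,g[y,x0+28:x0+56].mean(1).astype(int).tolist()) for y in (y0+48,y0+51,y0+54)])
    h=cv2.cvtColor(s['pixels'],cv2.COLOR_RGB2HSV); m=cv2.inRange(h,(100,110,30),(130,255,255))[y0:y0+80,x0:x0+80]
    for y in range(80):
        q=np.where(m[y])[0]
        if len(q): print(y+y0,q.min()+x0,q.max()+x0,end=' ; ')
    print()
    # predicted edges for a sleeve at TCP-2mm x and for hub at estimate
    t=np.linspace(0,6.28,200)
    def sil(p,r,z0,z1): 
        P=np.array([proj(s,[p[0]+r*np.cos(k),p[1]+r*np.sin(k),z]) for k in t for z in (z0,z1)]); return P[:,0].min().round(1),P[:,0].max().round(1),P[:,1].max().round(1)
    print('pred sleeve',sil((.537,-.0277),.025,.091,.113),'hub z60-68',sil((.537,-.027),.0165,.06,.068), [proj(s,[.537,-.027,z]).round(1) for z in (.04,.06,.08)])
```

```text
[(230, [57, 56, 54, 55, 57, 57, 58, 70, 103, 121, 128, 134, 140, 146, 151, 151, 152, 151, 154, 161, 168, 158, 82, 58, 58, 57, 57, 58, 59, 61, 60]), (234, [65, 62, 61, 59, 58, 57, 60, 80, 111, 123, 130, 136, 143, 147, 151, 152, 153, 153, 159, 164, 164, 136, 75, 61, 60, 57, 60, 59, 62, 62, 61]), (238, [55, 56, 55, 56, 57, 64, 75, 91, 116, 127, 133, 139, 145, 150, 153, 152, 152, 155, 161, 169, 161, 103, 67, 61, 60, 59, 61, 59, 60, 59, 60])]
209 387 391 ; 210 384 396 ; 211 384 398 ; 212 384 399 ; 213 384 400 ; 214 384 400 ; 215 384 399 ; 216 384 399 ; 217 384 399 ; 218 383 399 ; 219 383 399 ; 220 383 399 ; 221 383 399 ; 222 383 399 ; 223 383 399 ; 224 385 397 ; 
pred sleeve (np.float64(378.1), np.float64(400.5), np.float64(224.1)) hub z60-68 (np.float64(380.5), np.float64(394.9), np.float64(235.2)) [array([386.9, 240.2]), array([387.5, 232.4]), array([388.2, 224.6])]
[(292, [185, 197, 194, 188, 188, 177, 167, 169, 174, 184, 184, 179, 187, 175, 170, 163, 153, 140, 119, 104, 112, 130, 137, 135, 140, 125, 113, 108]), (295, [189, 187, 192, 186, 188, 185, 169, 172, 179, 179, 184, 178, 182, 176, 171, 164, 148, 141, 123, 112, 116, 143, 139, 138, 131, 128, 129, 131]), (298, [188, 192, 213, 233, 240, 238, 213, 176, 169, 176, 182, 182, 177, 177, 166, 159, 146, 136, 121, 111, 131, 170, 181, 173, 165, 149, 134, 134])]
270 289 290 ; 271 289 291 ; 272 288 291 ; 273 288 292 ; 274 286 292 ; 275 285 293 ; 276 284 293 ; 277 285 293 ; 278 288 293 ; 279 289 293 ; 280 287 293 ; 281 283 293 ; 282 281 293 ; 283 281 293 ; 284 281 293 ; 285 281 292 ; 286 281 292 ; 287 281 291 ; 288 281 290 ; 289 282 287 ; 290 283 283 ; 
pred sleeve (np.float64(270.4), np.float64(293.6), np.float64(288.7)) hub z60-68 (np.float64(275.3), np.float64(290.2), np.float64(295.8)) [array([283.1, 296.9]), array([282.8, 290.6]), array([282.5, 284.2])]
```

The hub and sleeve edges match the predictions within about 0.5 px in both views, so the sleeve is aligned. I lower it past the rim while watching the force.

```bash
python3 -m handwheel '[{"jaw":1,"dx":0,"dy":0,"dz":0.03,"wx":0,"wy":0,"wz":0},{"jaw":1,"dx":0,"dy":0,"dz":0.05,"wx":0,"wy":0,"wz":0},{"jaw":1,"dx":0,"dy":0,"dz":0.07,"wx":0,"wy":0,"wz":0},{"jaw":1,"dx":0,"dy":0,"dz":0.085,"wx":0,"wy":0,"wz":0},{"jaw":1,"dx":0,"dy":0,"dz":0.085,"wx":0,"wy":0,"wz":0}]'
```

```text
time_s: 4.15
tool_pos: [0.5379, -0.0269, 0.0682]
orientation: [-3.141, 0.002, 0.0]
wrist_force: [-0.3, -0.5, 0.1]
width: 0.542
finger_force: 30.0
```

```bash
python3 -m handwheel '[{"jaw":1,"dx":0,"dy":0,"dz":0.06,"wx":0,"wy":0,"wz":0},{"jaw":1,"dx":0,"dy":0,"dz":0.1,"wx":0,"wy":0,"wz":0},{"jaw":1,"dx":0,"dy":0,"dz":0.12,"wx":0,"wy":0,"wz":0},{"jaw":1,"dx":0,"dy":0,"dz":0.12,"wx":0,"wy":0,"wz":0}]' && python3 -m handwheel '[{"jaw":-1,"dx":0,"dy":0,"dz":0,"wx":0,"wy":0,"wz":0},{"jaw":-1,"dx":0,"dy":0,"dz":0,"wx":0,"wy":0,"wz":0},{"jaw":-1,"dx":0,"dy":0,"dz":0,"wx":0,"wy":0,"wz":0},{"jaw":-1,"dx":0,"dy":0,"dz":0,"wx":0,"wy":0,"wz":0},{"jaw":-1,"dx":0,"dy":0,"dz":0,"wx":0,"wy":0,"wz":0}]'
```

```text
time_s: 4.48
tool_pos: [0.5378, -0.0269, 0.032]
orientation: [-3.141, 0.002, -0.0]
wrist_force: [-0.3, -0.5, 0.1]
width: 0.54
finger_force: 30.0
time_s: 4.9
tool_pos: [0.539, -0.0271, 0.0338]
orientation: [3.141, -0.001, -0.0]
wrist_force: [0.3, 0.1, 0.1]
width: 0.852
finger_force: 0.0
```

```bash
python3 -m handwheel '[{"jaw":-1,"dx":0,"dy":0,"dz":-0.2,"wx":0,"wy":0,"wz":0},{"jaw":-1,"dx":0,"dy":0,"dz":-0.4,"wx":0,"wy":0,"wz":0},{"jaw":-1,"dx":-0.33,"dy":-0.79,"dz":-0.55,"wx":0,"wy":0,"wz":0},{"jaw":-1,"dx":-0.33,"dy":-0.79,"dz":-0.55,"wx":0,"wy":0,"wz":0},{"jaw":-1,"dx":-0.33,"dy":-0.79,"dz":-0.55,"wx":0,"wy":0,"wz":0},{"jaw":-1,"dx":-0.33,"dy":-0.79,"dz":-0.55,"wx":0,"wy":0,"wz":0},{"jaw":-1,"dx":-0.33,"dy":-0.79,"dz":-0.55,"wx":0,"wy":0,"wz":0},{"jaw":-1,"dx":-0.33,"dy":-0.79,"dz":-0.55,"wx":0,"wy":0,"wz":0},{"jaw":-1,"dx":-0.33,"dy":-0.79,"dz":-0.55,"wx":0,"wy":0,"wz":0},{"jaw":-1,"dx":-0.33,"dy":-0.79,"dz":-0.55,"wx":0,"wy":0,"wz":0}]'
python3 - <<'E'
from h import *
w=snap('wrist','w5'); d=snap('side','d5'); s=sensors.sense(); print(s['tool_pos'],s['orientation'])
print([x for x in blue(d) if x[1][0]<400],'expect',proj(d,[.538,-.027,.036]))
u=proj(w,[.515,.219,.062]).astype(int); print(u)
c=[cv2.resize(w['pixels'][u[1]-50:u[1]+50,u[0]-50:u[0]+50],(500,500),interpolation=cv2.INTER_CUBIC)]
v=proj(d,[.538,-.027,.04]).astype(int); c.append(cv2.resize(d['pixels'][v[1]-50:v[1]+50,v[0]-30:v[0]+30],(300,500),interpolation=cv2.INTER_CUBIC)); print(v)
cv2.imwrite('pics/c5.png',np.hstack(c)[:,:,::-1])
E
```

```text
time_s: 5.73
tool_pos: [0.4387, 0.2135, 0.2001]
orientation: [-3.14, -0.003, 0.004]
wrist_force: [0.1, 0.9, -0.1]
width: 1.0
finger_force: 0.0
[0.43954726 0.21027877 0.19846668] [ 3.14131152e+00 -9.78895735e-04  1.95622804e-03]
[([273, 293, 21, 18, 167], [283.5, 303.3])] expect [283.51023678 298.29469883]
[315 129]
[283 297]
```

View pics/c5.png

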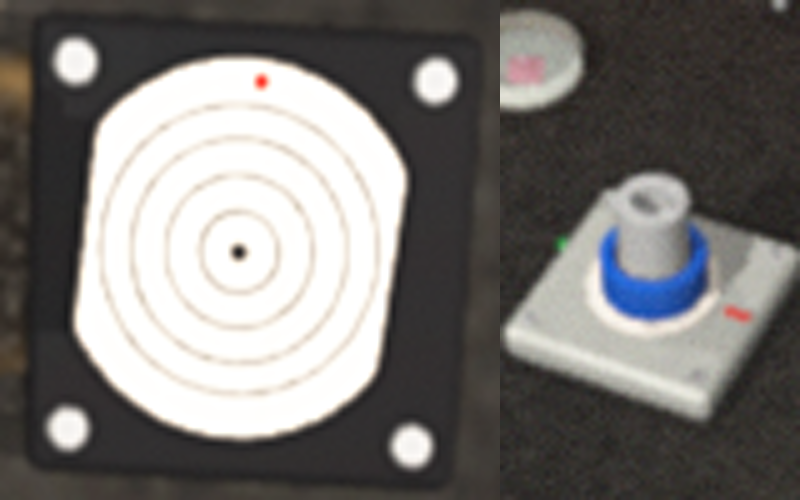

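The left crop shows the chuck disc centred at (239,252) with its red dot at (262,81), so its yaw is about −0.13. The right crop shows the sleeve lying flat on the flange round the hub.

Run:
```python
from h import *
w=load('w5');a=load('scene0');b=load('side0')
o=lambda u,v:(265+(u+.5)/5-.5,79+(v+.5)/5-.5)
c=onz(w,*o(239,252),.062); k=onz(w,*o(262,81),.062)-c; print(c,np.arctan2(k[1],k[0]),np.linalg.norm(k))
L=[onz(w,*o(*p),.062) for p in ((97,130),(75,325),(407,180),(380,380))]
for i in (0,2): q=L[i]-L[i+1]; print('flat yaw',np.arctan2(q[1],q[0]))
print(tri((w,*o(239,252)),(a,296,255),(b,324,229.5)))
go(c[0]+.001,c[1],.10,-.13); go(c[0]+.001,c[1],.037,-.13)
```

```text
[0.5150534  0.22128067 0.062     ] -0.14224118774778796 0.023717744044949824
flat yaw -0.14050769262384924
flat yaw -0.12198457233778717
(array([0.51493992, 0.22033659, 0.0592155 ]), [np.float64(0.0010377439602608494), np.float64(0.0006835989106468779), np.float64(0.0007785803532072108)])
d [ 0.2548 -0.0363  0.3285] w [ 0.0003 -0.0013  0.168 ] rows 3.0019076499577144 1.0559709393998977
d [ 0.2546 -0.0363  0.5385] w [ 0.0003 -0.0013  0.168 ] rows 4.2928822270436715 1.0559709393998977
```

```bash
python3 -m handwheel '[{"jaw":-0.3,"dx":0.255,"dy":-0.036,"dz":0.2,"wx":0,"wy":0,"wz":0.168},{"jaw":-0.3,"dx":0.255,"dy":-0.036,"dz":0.25,"wx":0,"wy":0,"wz":0.168},{"jaw":-0.3,"dx":0.255,"dy":-0.036,"dz":0.32,"wx":0,"wy":0,"wz":0.168},{"jaw":-0.3,"dx":0.255,"dy":-0.036,"dz":0.32,"wx":0,"wy":0,"wz":0.168},{"jaw":-0.3,"dx":0.255,"dy":-0.036,"dz":0.32,"wx":0,"wy":0,"wz":0.168}]'; python3 -c "
from h import *
go(.516,.221,.037,-.132); print(sensors.sense()['width']*.092)"
```

```text
time_s: 6.25
tool_pos: [0.5152, 0.2186, 0.0985]
orientation: [3.138, 0.007, -0.134]
wrist_force: [-1.3, -0.2, 0.2]
width: 0.688
finger_force: 0.0
d [ 0.003  -0.0091  0.205 ] w [ 0.0043  0.009  -0.0031] rows 1.4765806670036201 0.06568202662178182
0.06330334869507045
```

```bash
python3 -m handwheel '[{"jaw":-0.3,"dx":0,"dy":0,"dz":0.07,"wx":0,"wy":0,"wz":0},{"jaw":-0.3,"dx":0,"dy":0,"dz":0.14,"wx":0,"wy":0,"wz":0},{"jaw":-0.3,"dx":0,"dy":0,"dz":0.19,"wx":0,"wy":0,"wz":0},{"jaw":-0.3,"dx":0,"dy":0,"dz":0.21,"wx":0,"wy":0,"wz":0},{"jaw":-0.3,"dx":0,"dy":0,"dz":0.21,"wx":0,"wy":0,"wz":0}]' && python3 -m handwheel '[{"jaw":1,"dx":0,"dy":0,"dz":0,"wx":0,"wy":0,"wz":0},{"jaw":1,"dx":0,"dy":0,"dz":0,"wx":0,"wy":0,"wz":0},{"jaw":1,"dx":0,"dy":0,"dz":0,"wx":0,"wy":0,"wz":0},{"jaw":1,"dx":0,"dy":0,"dz":0,"wx":0,"wy":0,"wz":0}]'
```

```text
time_s: 6.67
tool_pos: [0.516, 0.2201, 0.0398]
orientation: [3.141, -0.0, -0.133]
wrist_force: [-0.2, 0.8, -0.1]
width: 0.648
finger_force: 0.0
time_s: 7.0
tool_pos: [0.5171, 0.221, 0.0407]
orientation: [-3.141, -0.003, -0.132]
wrist_force: [-1.6, -0.5, 7.1]
width: 0.478
finger_force: 30.0
```

The chuck is gripped on its flats at 44 mm. I lift it, carry it over the hub and turn it to yaw 0.347.

```bash
python3 -m handwheel '[{"jaw":1,"dx":0,"dy":0,"dz":-0.12,"wx":0,"wy":0,"wz":0},{"jaw":1,"dx":0,"dy":0,"dz":-0.25,"wx":0,"wy":0,"wz":0},{"jaw":1,"dx":0,"dy":0.05,"dz":-0.36,"wx":0,"wy":0,"wz":0},{"jaw":1,"dx":0.18,"dy":0.81,"dz":-0.36,"wx":0,"wy":0,"wz":-0.61},{"jaw":1,"dx":0.18,"dy":0.81,"dz":-0.36,"wx":0,"wy":0,"wz":-0.61},{"jaw":1,"dx":0.18,"dy":0.81,"dz":-0.36,"wx":0,"wy":0,"wz":-0.61},{"jaw":1,"dx":0.18,"dy":0.81,"dz":-0.36,"wx":0,"wy":0,"wz":-0.61},{"jaw":1,"dx":0.18,"dy":0.81,"dz":-0.36,"wx":0,"wy":0,"wz":-0.61},{"jaw":1,"dx":0.18,"dy":0.81,"dz":-0.36,"wx":0,"wy":0,"wz":-0.61},{"jaw":1,"dx":0.18,"dy":0.81,"dz":-0.36,"wx":0,"wy":0,"wz":-0.61}]' && python3 -m handwheel '[{"jaw":1,"dx":0,"dy":0,"dz":0,"wx":0,"wy":0,"wz":0},{"jaw":1,"dx":0,"dy":0,"dz":0,"wx":0,"wy":0,"wz":0}]'
python3 - <<'E'
from h import *
s=sensors.sense(); print(s['tool_pos'],s['orientation'],s['wrist_force']); go(.5385,-.027,.104,.347)
a=snap('scene','s6');b=snap('side','d6')
f=lambda i,u:cv2.resize(i['pixels'][u[1]-45:u[1]+35,u[0]-40:u[0]+40],(400,400),interpolation=cv2.INTER_CUBIC)
u,v=proj(a,[.538,-.027,.1]).astype(int),proj(b,[.538,-.027,.1]).astype(int); print(u,v)
cv2.imwrite('pics/c6.png',np.hstack([f(a,u),f(b,v)])[:,:,::-1])
E
```

```text
time_s: 7.83
tool_pos: [0.5385, -0.034, 0.1476]
orientation: [3.138, -0.0, 0.341]
wrist_force: [0.8, 0.2, -1.2]
width: 0.471
finger_force: 30.0
time_s: 8.0
tool_pos: [0.5374, -0.027, 0.1472]
orientation: [-3.141, 0.0, 0.346]
wrist_force: [-0.2, 0.7, -1.6]
width: 0.477
finger_force: 30.0
[ 0.53744161 -0.02698928  0.14723548] [-3.14106337e+00  1.50464749e-04  3.46072032e-01] [-0.15726163  0.74889086 -1.5963943 ]
d [0.0033 0.0013 0.1441] w [-0.0007  0.0002 -0.0012] rows 1.037132745793241 0.008633415453156918
[388 216] [282 277]
```

View pics/c6.png

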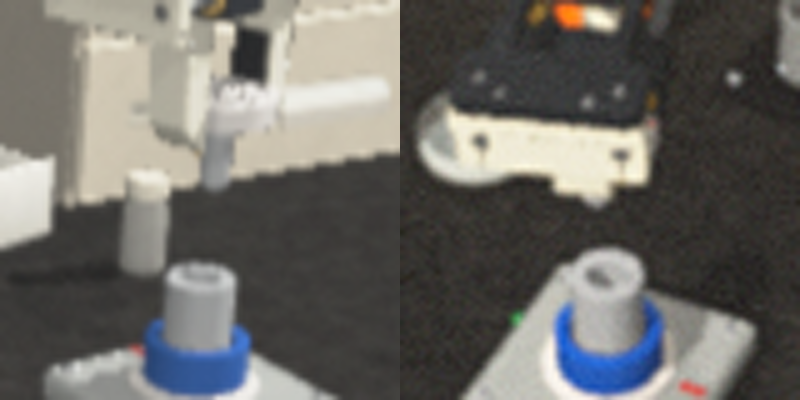

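The scene crop shows the nose at (214,187) above the hub mouth at (201,272). The side crop shows the nose tip at (597,205) above the mouth at (610,270). This suggests the nose is a few mm short in x, so I check the raw pixels.

Run:
```python
from h import *
a,b=load('s6'),load('d6'); np.set_printoptions(linewidth=220)
for s,r in ((a,(203,212)),(b,(205,217))):
    x0=386-1 if s is a else 270
g=a['pixels'].mean(2).astype(int); print('scene'); print(np.arange(384,400))
for y in range(198,212): print(y,g[y,384:400])
g=b['pixels'].mean(2).astype(int); print('side'); print(np.arange(270,292))
for y in range(266,278): print(y,g[y,270:292])
for n,s in (('scene',a),('side',b)):
    t=np.linspace(0,6.28,60)
    P=np.array([proj(s,[.5375+.0065*np.cos(k),-.027+.0065*np.sin(k),.1233]) for k in t]); print(n,'nose expected u',P[:,0].min().round(1),P[:,0].max().round(1),'v max',P[:,1].max().round(1))
    P=np.array([proj(s,[.5375+.0075*np.cos(k),-.027+.0075*np.sin(k),.14]) for k in t]); print(n,'shaft z.14 u',P[:,0].min().round(1),P[:,0].max().round(1),'v',P[:,1].mean().round(1))
```

```text
scene
[384 385 386 387 388 389 390 391 392 393 394 395 396 397 398 399]
198 [130 151 187 177 166 134 138 149 152 149 149 170 178 192 194 195]
199 [130 135 151 161 164 130 133 140 141 136 142 186 193 195 194 193]
200 [166 158 133 144 159 131 133 140 138 132 138 187 193 194 193 192]
201 [186 182 160 138 142 129 134 139 138 135 144 187 192 191 191 191]
202 [189 188 183 160 127 127 135 139 141 142 150 187 192 190 189 190]
203 [189 189 188 175 127 128 139 142 148 153 149 186 191 191 190 190]
204 [190 189 188 178 128 132 144 147 152 164 174 191 193 190 187 185]
205 [190 190 189 179 130 136 146 150 154 169 185 189 194 184 171 141]
206 [192 190 189 176 131 136 146 149 152 158 144 140 144 135 120  80]
207 [194 185 172 136 112 133 144 145 142 127  87  75  76  74  70  62]
208 [145 135 121  83  82 107 122 121 110  89  65  62  62  62  61  61]
209 [75 72 71 64 66 75 86 85 75 65 61 62 62 59 61 60]
210 [61 60 60 61 62 63 66 66 64 63 64 64 62 60 59 61]
211 [61 59 60 60 62 65 64 64 61 61 62 63 62 61 61 61]
side
[270 271 272 273 274 275 276 277 278 279 280 281 282 283 284 285 286 287 288 289 290 291]
2
[... 506 characters left out ...]
134 180 185 181 175 151  95  57  47  47  44  44  50  46]
272 [ 49  50  49  47  48  47  49  49  77 122 148 153 132  95  66  53  41  52  47  44  47  48]
273 [ 51  46  48  45  48  49  46  49  48  70  86 106  84  56  45  49  43  51  48  53  47  43]
274 [50 57 52 55 49 48 48 49 51 49 55 57 51 50 50 54 54 43 45 50 47 45]
275 [48 45 52 53 54 51 42 53 47 48 47 47 50 45 51 53 51 46 43 45 48 51]
276 [50 58 52 55 60 47 53 55 52 55 53 51 53 53 52 47 52 45 41 43 43 52]
277 [57 53 60 60 49 50 46 47 49 61 47 46 46 52 52 47 49 51 48 49 47 48]
scene nose expected u 386.7 392.4 v max 208.0
scene shaft z.14 u 386.8 393.4 v 200.2
side nose expected u 279.1 285.1 v max 271.8
side shaft z.14 u 278.4 285.4 v 264.0
```

Both views put the nose about 2.5 mm short in x and 1 mm in −y. I correct that and lower the nose into the bore.

```bash
python3 -c "
from h import *
go(.5394,-.0262,.105,.347)
go(.5394,-.0262,.094,.347)"
```

```text
d [0.0057 0.0033 0.1409] w [-0.0004  0.0001  0.002 ] rows 1.01461056493342 0.012602367122952273
d [0.0057 0.0033 0.1775] w [-0.0004  0.0001  0.002 ] rows 1.2781757370769504 0.012602367122952273
```

```bash
python3 -m handwheel '[{"jaw":1,"dx":0.007,"dy":0.001,"dz":0.07,"wx":0,"wy":0,"wz":0},{"jaw":1,"dx":0.007,"dy":0.001,"dz":0.12,"wx":0,"wy":0,"wz":0},{"jaw":1,"dx":0.007,"dy":0.001,"dz":0.14,"wx":0,"wy":0,"wz":0},{"jaw":1,"dx":0.007,"dy":0.001,"dz":0.16,"wx":0,"wy":0,"wz":0},{"jaw":1,"dx":0.007,"dy":0.001,"dz":0.175,"wx":0,"wy":0,"wz":0},{"jaw":1,"dx":0.007,"dy":0.001,"dz":0.175,"wx":0,"wy":0,"wz":0}]'
```

```text
time_s: 8.6
tool_pos: [0.5396, -0.0262, 0.0943]
orientation: [-3.141, 0.001, 0.348]
wrist_force: [0.1, 0.8, -1.5]
width: 0.476
finger_force: 30.0
```

```bash
python3 -m handwheel '[{"jaw":1,"dx":0,"dy":0,"dz":0.01,"wx":0,"wy":0,"wz":0},{"jaw":1,"dx":0,"dy":0,"dz":0.02,"wx":0,"wy":0,"wz":0},{"jaw":1,"dx":0,"dy":0,"dz":0.03,"wx":0,"wy":0,"wz":0},{"jaw":1,"dx":0,"dy":0,"dz":0.03,"wx":0,"wy":0,"wz":0}]'
```

```text
time_s: 8.93
tool_pos: [0.5396, -0.0268, 0.0854]
orientation: [-3.141, 0.0, 0.347]
wrist_force: [-0.3, 0.1, -1.6]
width: 0.475
finger_force: 30.0
```

There is no contact force with the nose 15 mm down, so the key has entered the keyway. I continue down to the spring.

```bash
python3 -m handwheel '[{"jaw":1,"dx":0,"dy":0,"dz":0.015,"wx":0,"wy":0,"wz":0},{"jaw":1,"dx":0,"dy":0,"dz":0.03,"wx":0,"wy":0,"wz":0},{"jaw":1,"dx":0,"dy":0,"dz":0.04,"wx":0,"wy":0,"wz":0},{"jaw":1,"dx":0,"dy":0,"dz":0.05,"wx":0,"wy":0,"wz":0},{"jaw":1,"dx":0,"dy":0,"dz":0.055,"wx":0,"wy":0,"wz":0},{"jaw":1,"dx":0,"dy":0,"dz":0.055,"wx":0,"wy":0,"wz":0}]'
```

```text
time_s: 9.43
tool_pos: [0.5398, -0.0268, 0.0693]
orientation: [3.141, -0.0, 0.347]
wrist_force: [-1.1, 2.0, 4.9]
width: 0.478
finger_force: 30.0
```

```bash
python3 -m handwheel '[{"jaw":1,"dx":0,"dy":0,"dz":0.004,"wx":0,"wy":0,"wz":0},{"jaw":1,"dx":0,"dy":0,"dz":0.008,"wx":0,"wy":0,"wz":0},{"jaw":1,"dx":0,"dy":0,"dz":0.011,"wx":0,"wy":0,"wz":0},{"jaw":1,"dx":0,"dy":0,"dz":0.011,"wx":0,"wy":0,"wz":0}]'
```

```text
time_s: 9.77
tool_pos: [0.5399, -0.0268, 0.0677]
orientation: [3.141, -0.001, 0.347]
wrist_force: [-4.8, 0.8, 14.5]
width: 0.475
finger_force: 30.0
```

```bash
python3 -m handwheel '[{"jaw":1,"dx":0,"dy":0,"dz":0.003,"wx":0,"wy":0,"wz":0},{"jaw":1,"dx":0,"dy":0,"dz":0.003,"wx":0,"wy":0,"wz":0},{"jaw":1,"dx":0,"dy":0,"dz":0.003,"wx":0,"wy":0,"wz":0},{"jaw":1,"dx":0,"dy":0,"dz":0.003,"wx":0,"wy":0,"wz":0}]'
python3 - <<'E'
from h import *
a=snap('scene','s7');b=snap('side','d7'); s=sensors.sense(); print(s['tool_pos'],s['wrist_force'])
f=lambda i,u:cv2.resize(i['pixels'][u[1]-30:u[1]+30,u[0]-30:u[0]+30],(400,400),interpolation=cv2.INTER_CUBIC)
u,v=proj(a,[.538,-.027,.065]).astype(int),proj(b,[.538,-.027,.065]).astype(int); print(u,v)
cv2.imwrite('pics/c7.png',np.hstack([f(a,u),f(b,v)])[:,:,::-1])
E
```

```text
time_s: 10.1
tool_pos: [0.54, -0.0268, 0.0676]
orientation: [3.141, -0.001, 0.347]
wrist_force: [-8.4, 0.9, 23.6]
width: 0.478
finger_force: 30.0
[ 0.53999192 -0.02678366  0.06764074] [-8.13604807  2.36408932 22.19603961]
[387 230] [283 289]
```

View pics/c7.png

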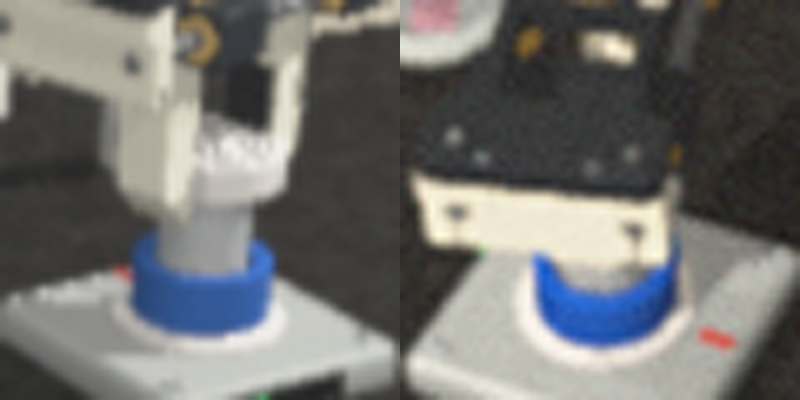

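The disc sits on the hub's rim, upright and gripped, and the sleeve is flat on the flange. The push is about 22 N, so I hand the job in.

```bash
python3 -c "
from rig import r
print(r.job_done())"
```

```text
the job is handed in; nothing more can be done
None
```

I handed the job in at about 10 s of robot time: the sleeve is flat on the flange and the chuck is keyed, fully home, and still gripped and pressed down with about 22 N; no verdict was reported back.

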